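# Complete and clamp a pinwheel layer of ink cartons

## Robot

A 6-joint arm with a two-finger parallel gripper is mounted at the origin on the work surface. World frame = base frame: x ahead of the robot, y to its left, z up, the work surface at z = 0. Lengths are in mm, angles in rad, forces in N, time in s.
With the tool pointing down it reaches from about 275 to 750 mm from the base axis. Payload 10.2 kg.
Tool frame: the origin (TCP) lies at the very end of the fingers, on their centre line; the grasp point (between the pads) lies 19 mm behind it (ctrl.tcp_to_grasp is the distance from the TCP to the grasp point, in mm); z points along the fingers, x is the direction in which the jaws open and shut, and the axes are right-handed (so a half turn about z gives the same grasp; the last joint's range is limited). The gripper opens to 85 mm and grips with 20 to 120 N. Pads are 22 mm wide; open, the fingers measure 114 mm over their backs; the gripper's body (76 mm by 85 mm) begins 54 mm behind the grasp point. The pads swing forward as they close: fully open they stand 13 mm farther back than shut.
Start: joints at [-0.223, 0.313, 1.498, -0, 1.331, -0.223], TCP at [525.006, -0.013, 231.294] pointing down, gripper open.
Joint ranges: [-2.94, 2.94], [-0.97, 2.17], [0.19, 2.56], [-1.23, 4.37], [0.02, 3.11], [-2.88, 2.88]. Speed limits (rad/s): [2.39, 2.39, 3.01, 3.14, 3.14, 3.14].

## Interface

Orientations are given as a unit quaternion [w, x, y, z].
In Python, from rig import monitor, vision, order, ctrl gives the robot as it stands. The module is installed in compiled form; this text tells all that it offers.
- The arm moves only by the shell command python3 -m pendant 'ROWS' [FORCE]. ROWS is JSON, a list that holds one entry, the list of rows, each a list of 5 numbers: the closure, from -1 (fully open) to 1 (shut), then the shift along the world's x, y, z in m, then the turn about the world's z in degrees. In form: [[[fingers, dx, dy, dz, spin], ...]]. A call has 1 to 20 rows; each row is the pose to reach, as a shift and turn from the pose commanded when the call began; what a row does not reach only later rows make up. A row lasts 1/10 s, in which the tool goes at most 50 mm and 8.59 degrees, less where a joint would pass 70% of its speed; a pose out of reach is approached as far as the arm can. A call with a gripper value outside its range is refused whole. The fingers move at their own pace and stop on an object; FORCE is the grip in N (left out, the last holds). Time passes only in rows, so rows that repeat a pose let the fingers close. It gives the time, the measured TCP pose, the force and the opening at its end, in the units of the state.
- monitor.sense(): the state, without advancing time (a new reading comes with each control period).
- vision.capture(name): name is "scene" or "side" or "wrist"; returns (picture, depth): 400x640x3 uint8, red, green, blue; 400x640 float32, mm along the optical axis (not along the pixel's ray), 0 where there is no reading.
- vision.camera_info(name): a dict with "fov_y" (degrees; the focal length in pixels is half the picture's height over the tangent of half this angle, whatever the lens; pixels are square), "cx", "cy" (the principal point, pixels), "R" (3x3) and "t" (3): a world point X has camera coordinates R X + t; the wrist camera has in their place "hand_eye" (4x4, takes a point from camera to tool coordinates, whose origin is the TCP and whose axes are the tool frame's). Camera axes: x right, y down, z forward; pixel columns grow to the right and rows downward; lengths in mm; the calibration is good to about 2 mm. A picture is of the moment at which its call begins: read the wrist's pose just before it. camera_info takes no time and is no camera call.
- order.finish_job(): hands the job in, once; it reports no verdict.
The state is a dict: "time_s": time; "joints": joint angles; "dq": joint speeds; "tau": joint torques, N m; "eef_pos": TCP position; "ee_rot": TCP orientation; "force": force on the tool from outside, world axes, zero at the start; "wrist_torque": the same for the moment, N m; "grip_width": opening from 0.0 (shut) to 1.0 (fully open).
Only numpy, scipy, OpenCV 4.12 (cv2) and the standard library are available. Lean on these libraries where they do the work, as an engineer would, in place of code of your own. Each camera call takes 0.05 s, during which the arm holds its last target.

## Task

Finish the layer on the small pallet: take the cyan, magenta and yellow ink cartons from the sloping rack and set each one down flat, without dropping it, squarely on the outline of its own colour, so that with the black carton they make the interlocking pinwheel. When all four lie in place, flip the red cam lever outward and down until it snaps past centre and stays at its stop, clamping the layer. Leave the jars, tools and other things on the table alone.

Things in the scene. Friction and masses are not known exactly. Their poses are not given: they have to be found in the camera images.
- station: small wooden pallet, fixed, deck 248 x 248 mm with its top 38 mm above the table; origin on the table under the deck's centre, z up. Four coloured outlines on the deck show a pinwheel of cartons, 5 mm between neighbours, with an empty square of about 110 mm in the middle.
- fence (a point): middle of the inner face's top edge of the aluminium fence, 10 mm thick, fixed along the pallet's +y edge, its face 114.5 mm from the pallet's centre; its top is 14 mm above the deck. Axes as the pallet's.
- pad_face (a point): middle of the top edge of the clamp's black pad bar (190 mm long, 10 mm thick, along the pallet's -y edge, top 14 mm above the deck). Lever up: its face stands 5 mm outside the outlines (as the fence does). As the lever goes over, the pad comes forward and may push cartons up to 10 mm towards the fence.
- place_cyan (a point): centre of the cyan outline (160 x 54 mm), on the deck's top; axes parallel to the pallet's. Long way along the pallet y axis; 82.5 mm to +x and 29.5 mm to -y of the pallet centre.
- place_magenta (a point): centre of the magenta outline (160 x 54 mm), on the deck's top; axes parallel to the pallet's. Long way along the pallet x axis, beside the fence; 29.5 mm to +x and 82.5 mm to +y of the centre.
- place_yellow (a point): centre of the yellow outline (160 x 54 mm), on the deck's top; axes parallel to the pallet's. Long way along the pallet y axis; 82.5 mm to -x and 29.5 mm to +y of the centre.
- place_black (a point): centre of the black outline (160 x 54 mm), on the deck's top; axes parallel to the pallet's. Long way along the pallet x axis, beside the clamp pad; 29.5 mm to -x and 82.5 mm to -y of the centre; the black carton is there already.
- rack: fixed plywood rack, 300 mm wide, sloping 30 degrees up to its +x side (away from the robot); origin on the table under the middle of the cartons, where the sloping surface is 80 mm above the table. Its high end is 131 mm and the cartons on it up to 172 mm above the table: carry cartons over the others well clear of that.
- cyan_mid (a point): centre of the cyan ink carton: a cardboard box 160 long (its x axis) x 54 wide (y) x 60 mm high (z, out of its top) with a wide cyan band round the middle, 0.25 to 0.5 kg. Starts on a plywood rack sloping 30 degrees, high end away from the robot, against a lip 16 mm high; the three lie side by side in any order, long way up the slope, 41 mm apart. May be set down either end first.
- magenta_mid (a point): centre of the magenta ink carton: a cardboard box 160 long (its x axis) x 54 wide (y) x 60 mm high (z, out of its top) with a wide magenta band round the middle, 0.25 to 0.5 kg. Starts on a plywood rack sloping 30 degrees, high end away from the robot, against a lip 16 mm high; the three lie side by side in any order, long way up the slope, 41 mm apart. May be set down either end first.
- yellow_mid (a point): centre of the yellow ink carton: a cardboard box 160 long (its x axis) x 54 wide (y) x 60 mm high (z, out of its top) with a wide yellow band round the middle, 0.25 to 0.5 kg. Starts on a plywood rack sloping 30 degrees, high end away from the robot, against a lip 16 mm high; the three lie side by side in any order, long way up the slope, 41 mm apart. May be set down either end first.
- black_mid (a point): centre of the black-banded ink carton, same size, already on its outline on the pallet. Leave it there (the clamp may push it up to 10 mm).
- lever_hinge (a point): pivot of the red cam lever, 52 mm above the table, 165 mm from the pallet centre to -y and 29 mm to -x; axes parallel to the pallet's. The lever turns about the pallet's x axis.
- lever_grip (a point): point in the lever's red round grip (18 mm thick), on the lever's axis, 75 mm from the pivot; the lever ends 97 mm from the pivot. z points along the lever, away from the pivot.
- cam_lever (a joint): angle of the cam lever, rad: 0 = straight up (unclamped), growing as it goes over outward, to the pallet's -y side (away from the cartons), to its stop at 1.45, almost level (clamped). Dead centre is at 1.1: short of it the lever springs part of the way back (it resists with about 5 N at the grip), past it it snaps to its stop and stays.
- jar_blue: bystander: jar with a blue label, 60 mm wide, 70 high, at the right, nearer the robot than the pallet; origin under its middle. Leave it alone.
- tape: bystander: roll of yellow tape lying flat, 100 mm wide, 24 high, at the left, nearer the robot than the rack; origin under its middle. Leave it alone.
- squeegee: bystander: wooden squeegee 200 mm long, 32 high, beyond the pallet and rack; origin under its middle. Leave it alone.
- tub_red: bystander: ink tub with a red label, 90 mm wide, 100 high, to the left of the rack; origin under its middle. Leave it alone.
- jar_green: bystander: jar with a green label, 66 mm wide, 80 high, beyond the pallet; origin under its middle. Leave it alone.
- ink_spatula: bystander: spatula 250 mm long lying flat to the right of the pallet, beyond the clamp; origin under its middle. Leave it alone.
- brush: bystander: brush 200 mm long lying flat at the left, beyond the rack; origin under its middle. Leave it alone.
Things that resemble listed ones, but are neither listed nor needed, are in the scene too. What is shaped like the part that bears black_mid but purple is not meant.

How it is judged (in metres and radians):
On the way, in this order (a step that is already met when the one before it is completed fails the run):
1. all four cartons lie flat and released on their own outlines while the lever is still up (horizontal distance between cyan_mid and place_cyan below 0.015 m and z of cyan_mid in the frame of station between 0.062 and 0.075 m and angle between the x axis of each of cyan_mid, yellow_mid and the y axis of station, either way round below 0.1 rad and angle between each of cyan_mid, magenta_mid, yellow_mid, black_mid's own z axis and vertical below 0.06 rad and contact force between the fingers and cyan below 0.1 N and linear speed of each of cyan, magenta, yellow, black below 0.02 m/s and horizontal distance between magenta_mid and place_magenta below 0.015 m and z of magenta_mid in the frame of station between 0.062 and 0.075 m and angle between the x axis of each of magenta_mid, black_mid and the x axis of station, either way round below 0.1 rad and contact force between the fingers and magenta below 0.1 N and horizontal distance between yellow_mid and place_yellow below 0.015 m and z of yellow_mid in the frame of station between 0.062 and 0.075 m and contact force between the fingers and yellow below 0.1 N and horizontal distance between black_mid and place_black below 0.015 m and z of black_mid in the frame of station between 0.062 and 0.075 m and contact force between the fingers and black below 0.1 N and value of joint cam_lever below 0.6 rad), for 0.2 s.
2. the cam lever is past centre, at its stop (value of joint cam_lever above 1.35 rad), for 0.2 s.
At the end, for the whole second after the job is handed in: Each of the four cartons lies upright and flat on the pallet deck, released and at rest, its centre within 15 mm of the centre of its own outline and its long side within 0.10 rad of the outline's, and the cam lever is past centre within 0.1 rad of its stop (horizontal distance between cyan_mid and place_cyan below 0.015 m and z of cyan_mid in the frame of station between 0.062 and 0.075 m and angle between the x axis of each of cyan_mid, yellow_mid and the y axis of station, either way round below 0.1 rad and angle between each of cyan_mid, magenta_mid, yellow_mid, black_mid's own z axis and vertical below 0.06 rad and contact force between the fingers and cyan below 0.1 N and linear speed of each of cyan, magenta, yellow, black below 0.02 m/s and horizontal distance between magenta_mid and place_magenta below 0.015 m and z of magenta_mid in the frame of station between 0.062 and 0.075 m and angle between the x axis of each of magenta_mid, black_mid and the x axis of station, either way round below 0.1 rad and contact force between the fingers and magenta below 0.1 N and horizontal distance between yellow_mid and place_yellow below 0.015 m and z of yellow_mid in the frame of station between 0.062 and 0.075 m and contact force between the fingers and yellow below 0.1 N and horizontal distance between black_mid and place_black below 0.015 m and z of black_mid in the frame of station between 0.062 and 0.075 m and contact force between the fingers and black below 0.1 N and value of joint cam_lever above 1.35 rad); the robot touches nothing.
It fails at once if a carton is let go more than 25 mm above the deck over the pallet ((horizontal distance between cyan_mid and station below 0.13 m and z of cyan_mid in the frame of station above 0.093 m and contact force between the fingers and cyan below 0.01 N) or (horizontal distance between magenta_mid and station below 0.13 m and z of magenta_mid in the frame of station above 0.093 m and contact force between the fingers and magenta below 0.01 N) or (horizontal distance between yellow_mid and station below 0.13 m and z of yellow_mid in the frame of station above 0.093 m and contact force between the fingers and yellow below 0.01 N)).
It fails at once if a jar, tub, tape roll, squeegee, spatula or brush is pushed more than 30 mm out of its place (distance of any of jar_blue, tape, squeegee, tub_red, jar_green, ink_spatula, brush from where it was at the start of the episode above 0.03 m).
It also fails if it takes over 72 s, if anything falls off the work surface, if the arm or the gripper's body presses on something with over 40 N, if the wrist force passes 120 N, or if a joint passes its speed limit or range.

## Working session

There is one attempt and no reset: what is moved stays moved. The work goes in short steps, Python scripts to look and compute and a shell command to move; the robot and the scene stay as the last step left them, time stands still between calls to the robot, and variables do not carry over. Pictures are saved under pics/ and viewed, and the job is handed in when it is done.

```bash
mkdir -p pics; cat > h.py <<'E'
from rig import monitor, vision, order, ctrl
import numpy as np, cv2
from scipy.spatial.transform import Rotation as Ro
def save(n,im): cv2.imwrite('pics/'+n+'.png',im[:,:,::-1])
def cap(name):
    s=monitor.sense(); im,d=vision.capture(name); return s,im,d
def world(name,s,d):
    c=vision.camera_info(name); f=200/np.tan(np.radians(c['fov_y'])/2)
    v,u=np.mgrid[0:400,0:640]
    P=np.stack([(u-c['cx'])/f*d,(v-c['cy'])/f*d,d],-1)
    if 'hand_eye' in c:
        H=np.array(c['hand_eye']); P=P@H[:3,:3].T+H[:3,3]
        w,x,y,z=s['ee_rot']; R=Ro.from_quat([x,y,z,w]).as_matrix()
        P=P@R.T+np.array(s['eef_pos'])
    else:
        P=(P-np.array(c['t']))@np.array(c['R'])
    P[d<=0]=np.nan
    return P
E
python3 - <<'E'
from h import *
s=monitor.sense();print(s)
for n in('scene','side','wrist'):
    s,im,d=cap(n); save(n+'0',im); np.savez('pics/%s0.npz'%n,im=im,d=d,P=world(n,s,d))
    print(vision.camera_info(n))
E
```

```text
{'time_s': 0.0, 'joints': array([-2.23418309e-01,  3.13418498e-01,  1.49844386e+00, -8.26093166e-06,
        1.33100285e+00, -2.23400989e-01]), 'dq': array([ 7.75368041e-05, -3.32951952e-04, -3.43738510e-04,  9.27484588e-06,
        3.33003562e-04,  2.44701856e-04]), 'tau': array([-5.78409599e-04, -4.12261176e+01, -2.59742296e+01, -3.58453699e-04,
        4.11797926e-03, -1.23038126e-05]), 'eef_pos': array([5.24738394e+02, 3.55609243e-02, 2.30748647e+02]), 'ee_rot': array([-1.37058843e-04,  9.99999798e-01, -7.67661945e-06, -6.21352549e-04]), 'force': array([ 0.22966576,  0.12255507, -0.33746491]), 'wrist_torque': array([-0.02497347, -0.01125791,  0.0106657 ]), 'grip_width': 0.9982870057998893}
{'fov_y': 52.92080984592954, 'cx': 324.5362204513552, 'cy': 198.53202660352346, 'R': array([[ 0.87883773,  0.47703819, -0.00887794],
       [ 0.34153109, -0.64197119, -0.68646158],
       [-0.33316777,  0.60025625, -0.72711187]]), 't': array([-433.4524892 ,  -71.47575243, 1697.55734097])}
{'fov_y': 46.11524752249189, 'cx': 312.92784018492745, 'cy': 196.0473962795295, 'R': array([[-0.78716213, -0.61652519, -0.01650681],
       [-0.37751647,  0.50282171, -0.77759349],
       [ 0.48770596, -0.60586055, -0.62855062]]), 't': array([ 408.80994657,  262.76791702, 1288.4447978 ])}
{'fov_y': 63.53351021477411, 'cx': 315.15593072651603, 'cy': 195.67818698011845, 'hand_eye': array([[ 9.99999575e-01, -5.13345070e-04, -7.65613514e-04,
         3.77744911e-01],
       [ 6.97260580e-04,  9.64520027e-01,  2.64008771e-01,
        -6.68973450e+01],
       [ 6.02921966e-04, -2.64009193e-01,  9.64519975e-01,
        -1.43671767e+02],
       [ 0.00000000e+00,  0.00000000e+00,  0.00000000e+00,
         1.00000000e+00]])}
```

View pics/scene0.png

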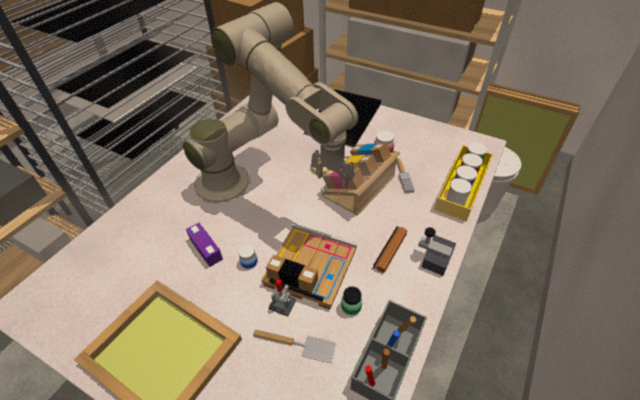

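View pics/side0.png

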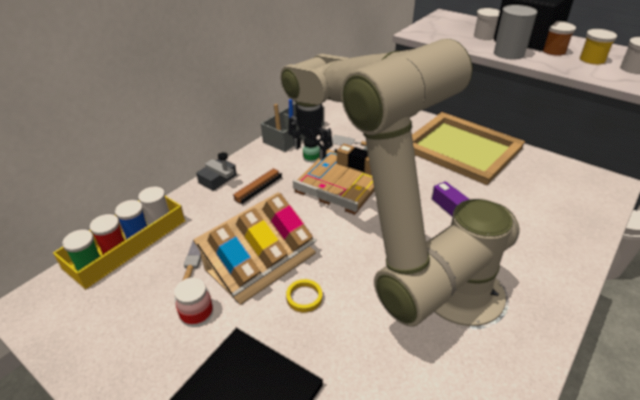

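View pics/wrist0.png

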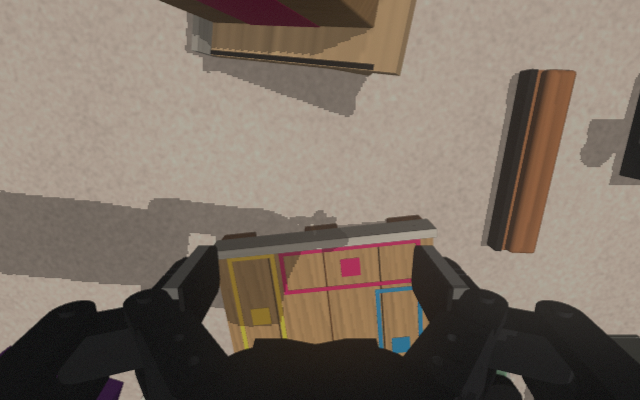

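The scene view shows the pallet around (310,265) with the black carton and the red lever at (280,285). The side view shows the rack around (260,240), with cyan (233,253), yellow (262,237) and magenta (287,220). The wrist view shows the fence and part of the pallet. Next I take rough positions from the depth.

```bash
python3 - <<'E'
import numpy as np,cv2
for n in('scene','side','wrist'):
    z=np.load(f'pics/{n}0.npz');im=z['im'];P=z['P']
    hsv=cv2.cvtColor(im,cv2.COLOR_RGB2HSV)
    for nm,lo,hi in(('cyan',95,112),('mag',155,173),('yel',24,32),('red',174,180),('purple',128,150)):
        m=(hsv[...,0]>=lo)&(hsv[...,0]<=hi)&(hsv[...,1]>150)&(hsv[...,2]>70)&np.isfinite(P[...,0])
        k,l,st,c=cv2.connectedComponentsWithStats(m.astype(np.uint8))
        for i in range(1,k):
            if st[i,4]>15:
                q=P[l==i]; print(n,nm,c[i].round(),st[i,4],np.median(q,0).round(),q.min(0).round(),q.max(0).round())
E
```

```text
scene cyan [366. 149.] 95 [506. 332. 129.] [477. 313. 106.] [531. 374. 149.]
scene cyan [249. 265.] 34 [ 362. -301.   21.] [ 341. -310.   10.] [ 373. -278.   33.]
scene cyan [329. 276.] 22 [ 629. -216.   38.] [ 623. -226.   35.] [ 639. -209.   43.]
scene cyan [394. 337.] 69 [ 902. -354.  145.] [ 888. -363.   54.] [ 912. -346.  161.]
scene mag [334. 174.] 17 [456. 144. 124.] [445. 136. 115.] [474. 156. 133.]
scene mag [327. 246.] 19 [ 564. -112.   38.] [ 556. -120.   34.] [ 572. -102.   43.]
scene yel [452. 173.] 177 [840. 486.   7.] [836. 337.  -4.] [863. 614.  87.]
scene yel [476. 183.] 232 [946. 478.   4.] [932. 266.  -3.] [963. 628.  72.]
scene yel [443. 197.] 26 [848. 341.   5.] [839. 266.  -5.] [870. 369.  73.]
scene yel [295. 256.] 19 [ 486. -204.   38.] [ 481. -259.   35.] [ 515. -181.  100.]
scene red [324. 250.] 63 [ 558. -133.   37.] [ 482. -146.   32.] [647. -97.  42.]
scene red [333. 242.] 22 [573. -86.  37.] [541. -91.  31.] [610. -80.  41.]
scene purple [204. 244.] 264 [ 190. -319.   60.] [ 118. -361.   44.] [ 251. -283.   66.]
side cyan [291. 109.] 49 [ 897. -342.  122
[... 703 characters left out ...]
 -1.] [379. 332.  29.]
side purple [448. 198.] 445 [ 188. -292.   56.] [ 139. -339.   10.] [ 245. -265.   65.]
wrist cyan [384. 308.] 226 [ 602. -157.   40.] [ 596. -218.   38.] [ 636. -134.   41.]
wrist cyan [420. 319.] 85 [ 650. -179.   39.] [ 646. -200.   38.] [ 654. -158.   41.]
wrist cyan [400. 344.] 220 [ 630. -214.   39.] [ 619. -225.   38.] [ 640. -203.   41.]
wrist mag [341. 268.] 879 [ 554. -125.   40.] [ 484. -145.   37.] [641. -76.  42.]
wrist mag [350. 267.] 306 [ 565. -109.   40.] [ 554. -120.   37.] [575. -98.  41.]
wrist yel [283. 327.] 85 [ 486. -189.   40.] [ 482. -204.   38.] [517.  10. 305.]
wrist yel [244. 337.] 88 [ 438. -204.   40.] [ 435. -220.   38.] [509.  10. 308.]
```

```bash
python3 -m pendant '[[[-1,0,-0.05,0.03,0],[-1,0.01,-0.1,0.06,0],[-1,0.015,-0.15,0.1,0],[-1,0.02,-0.19,0.13,0],[-1,0.02,-0.2,0.14,0],[-1,0.02,-0.2,0.14,0],[-1,0.02,-0.2,0.14,0]]]' 20
python3 - <<'E'
from h import *
s,im,d=cap('wrist'); save('w1',im); np.savez('pics/w1.npz',im=im,d=d,P=world('wrist',s,d)); print(s['eef_pos'])
E
```

```text
time_s: 0.85
eef_pos: [544.9, -200.3, 370.7]
ee_rot: [-0.0, 1.0, -0.001, -0.0]
force: [-0.1, 0.9, -0.6]
grip_width: 0.997
[ 544.94641483 -200.34277224  370.65291183]
```

View pics/w1.png

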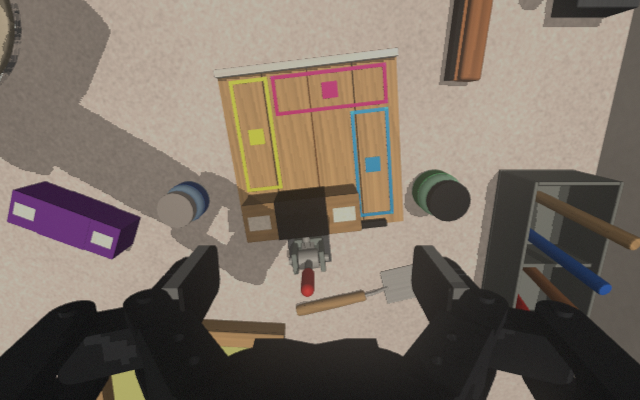

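The whole pallet is in view. The outline centres are at (257,137) yellow, (329,90) magenta and (373,164) cyan, and the lever is at (308,280).

```bash
cat > pal.py <<'E'
import numpy as np,cv2
from scipy.spatial.transform import Rotation as Ro
z=np.load('pics/w1.npz');im=z['im'];P=z['P']
hsv=cv2.cvtColor(im,cv2.COLOR_RGB2HSV)
loc={'cyan':(82.5,-29.5),'mag':(29.5,82.5),'yel':(-82.5,29.5)}
A=[];B=[]
for nm,(u,v),lo,hi in(('cyan',(373,164),95,112),('mag',(329,90),155,175),('yel',(257,137),22,33)):
    m=(hsv[...,0]>=lo)&(hsv[...,0]<=hi)&(hsv[...,1]>130)
    k,l,st,c=cv2.connectedComponentsWithStats(m.astype(np.uint8))
    i=l[v,u]; q=P[l==i]; print(nm,st[i],np.median(q,0).round(1),q.mean(0).round(1))
    A.append(loc[nm]);B.append(q.mean(0)[:2])
A=np.array(A);B=np.array(B)
a=A-A.mean(0);b=B-B.mean(0)
yaw=np.arctan2((a[:,0]*b[:,1]-a[:,1]*b[:,0]).sum(),(a*b).sum())
R=np.array([[np.cos(yaw),-np.sin(yaw)],[np.sin(yaw),np.cos(yaw)]])
t=B.mean(0)-R@A.mean(0)
print('yaw',np.degrees(yaw),'centre',t,'res',(B-(A@R.T+t)).round(1).tolist())
L=(P[...,:2]-t)@R
def sel(m,n):
    print(n,m.sum(),L[m].min(0).round(1),L[m].max(0).round(1),L[m].mean(0).round(1),P[m][:,2].min().round(),P[m][:,2].max().round())
zz=P[...,2]
ok=np.isfinite(zz)
sel(ok&(zz>90)&(zz<105)&(abs(L[...,1]+82)<45)&(abs(L[...,0]+29)<100),'black top')
sel(ok&(zz>46)&(zz<60)&(abs(L[...,1]-120)<15)&(abs(L[...,0])<140),'fence')
red=((hsv[...,0]>172)|(hsv[...,0]<6))&(hsv[...,1]>150)&ok
sel(red&(abs(L[...,0]+29)<60)&(L[...,1]<-100),'lever')
for n,p in(('cyan',(82.5,-29.5)),('mag',(29.5,82.5)),('yel',(-82.5,29.5)),('black',(-29.5,-82.5)),('hinge',(-29,-165))): print(n,(R@np.array(p)+t).round(1))
E
python3 pal.py
```

```text
cyan [366 157  14  15 180] [nan nan nan] [nan nan nan]
mag [321  81  17  18 238] [ 564.4 -108.6   39.5] [ 564.7 -108.9   39.5]
yel [248 128  18  18 253] [ 459.4 -173.4   39.7] [ 459.5 -173.9   39.7]
yaw nan centre [nan nan] res [[nan, nan], [nan, nan], [nan, nan]]Traceback (most recent call last):
  File "pal.py", line 23, in <module>
    sel(ok&(zz>90)&(zz<105)&(abs(L[...,1]+82)<45)&(abs(L[...,0]+29)<100),'black top')
    ~~~^^^^^^^^^^^^^^^^^^^^^^^^^^^^^^^^^^^^^^^^^^^^^^^^^^^^^^^^^^^^^^^^^^^^^^^^^^^^^^
  File "pal.py", line 20, in sel
    print(n,m.sum(),L[m].min(0).round(1),L[m].max(0).round(1),L[m].mean(0).round(1),P[m][:,2].min().round(),P[m][:,2].max().round())
                    ~~~~~~~~^^^
    return umr_minimum(a, axis, None, out, keepdims, initial, where)
ValueError: zero-size array to reduction operation minimum which has no identity
```

```bash
python3 -m pendant '[[[-1,-0.01,0.05,0.03,0],[-1,-0.02,0.1,0.03,0],[-1,-0.03,0.15,0.03,0],[-1,-0.04,0.2,0.03,0],[-1,-0.05,0.25,0.03,0],[-1,-0.06,0.3,0.03,0],[-1,-0.06,0.35,0.03,0],[-1,-0.06,0.39,0.03,0],[-1,-0.06,0.39,0.03,0],[-1,-0.06,0.39,0.03,0],[-1,-0.06,0.39,0.03,0]]]'
python3 - <<'E'
from h import *
s,im,d=cap('wrist'); save('w2',im); np.savez('pics/w2.npz',im=im,d=d,P=world('wrist',s,d)); print(s['eef_pos'])
E
```

```text
time_s: 2.0
eef_pos: [484.7, 189.6, 400.8]
ee_rot: [0.0, 1.0, 0.0, -0.0]
force: [-1.0, 0.0, 0.3]
grip_width: 0.996
[484.65797536 189.62478947 400.82988145]
```

View pics/w2.png

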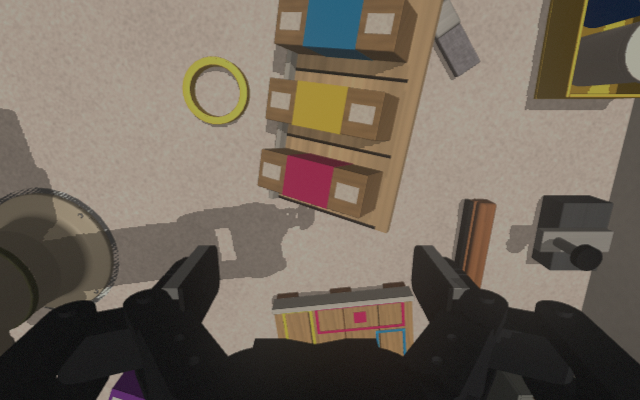

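The rack is in view with cyan (333,22), yellow (320,106) and magenta (308,180). Its yaw looks like about -14°.

```bash
sed -i 's/q=P\[l==i\]/q=P[l==i]; q=q[np.isfinite(q[:,0])]/' pal.py; python3 pal.py
cat > rack.py <<'E'
import numpy as np,cv2,sys
z=np.load('pics/w2.npz');im=z['im'];P=z['P']
hsv=cv2.cvtColor(im,cv2.COLOR_RGB2HSV)
for nm,(u,v),lo,hi in(('cyan',(333,22),92,114),('mag',(308,180),155,175),('yel',(320,106),18,33)):
    m=(hsv[...,0]>=lo)&(hsv[...,0]<=hi)&(hsv[...,1]>150)&np.isfinite(P[...,0])
    k,l,st,c=cv2.connectedComponentsWithStats(m.astype(np.uint8))
    i=l[v,u]; q=P[l==i]
    # top plane: robust
    for _ in range(8):
        c0=q.mean(0); n=np.linalg.svd(q-c0,full_matrices=False)[2][2]; n*=np.sign(n[2])
        r=abs((q-c0)@n); q=q[r<max(2,np.percentile(r,95))] if _<7 else q
    # all top-plane points of the carton in region
    X=P.reshape(-1,3); X=X[np.isfinite(X[:,0])]
    X=X[(abs((X-c0)@n)<3)&(np.linalg.norm(X-c0,axis=1)<90)]
    e=np.linalg.svd(X-X.mean(0),full_matrices=False)[2][0]; e*=np.sign(e[0])
    f=np.cross(n,e); a=(X-c0)@e; b=(X-c0)@f
    print(nm,st[i],'band',c0.round(1),'slope',np.degrees(np.arccos(n[2])).round(1),'yaw n',np.degrees(np.arctan2(-n[1],-n[0])).round(1),'yaw long',np.degrees(np.arctan2(e[1],e[0])).round(1))
    p=lambda x:np.percentile(x,[1,99])
    print('  ext',p(a).round(1),p(b).round(1),'topcentre',(c0+e*p(a).mean()+f*p(b).mean()).round(1))
    tc=c0+e*p(a).mean()+f*p(b).mean()
    print('  centre',(tc-30*n).round(1),' grip(h=10)',(tc-20*n).round(1))
E
python3 rack.py
```

```text
cyan [366 157  14  15 180] [ 629.4 -214.6   39.5] [ 629.6 -214.8   39.5]
mag [321  81  17  18 238] [ 564.4 -108.6   39.5] [ 564.7 -108.9   39.5]
yel [248 128  18  18 253] [ 459.4 -173.4   39.7] [ 459.5 -173.9   39.7]
yaw 6.225005472800758 centre [ 544.44170914 -194.28969753] res [[-0.1, -0.1], [-0.2, 0.2], [0.2, -0.0]]
black top 4612 [-107.2 -109.8] [ 52.9 -53.9] [-26.5 -80.2] 90.0 102.0
fence 1589 [-123.6  114.1] [123.9 124.9] [  1.4 119.2] 46.0 57.0
lever 110 [ -36.  -169.3] [ -21.4 -156.4] [ -28.3 -162.1] 142.0 151.0
cyan [ 629.7 -214.7]
mag [ 564.8 -109.1]
yel [ 459.2 -173.9]
black [ 524.1 -279.5]
hinge [ 533.5 -361.5]
cyan [ 303    0   60   49 2476] band [504.  349.6 133.8] slope 30.0 yaw n -9.2 yaw long -5.8
  ext [-77.7  78. ] [-86.5  25.4] topcentre [500.5 319.3 134.6]
  centre [515.3 316.9 108.6]  grip(h=10) [510.4 317.7 117.3]
mag [ 283  155   51   53 1891] band [473.9 164.4 133.6] slope 30.1 yaw n -9.1 yaw long -14.2
  ext [-77.3  78.1] [-28.8  86.9] topcentre [480.7 192.6 135. ]
  centre [495.5 190.3 109. ]  grip(h=10) [490.6 191.1 117.7]
yel [ 292   81   56   53 2290] band [489.4 257.9 133.9] slope 30.1 yaw n -9.1 yaw long 82.6
  ext [-85.9  86.8] [-77.6  77.4] topcentre [489.5 258.3 133.9]
  centre [504.4 255.9 108. ]  grip(h=10) [499.4 256.7 116.6]
```

Rack yaw is -9.2° with a 30° slope and carton pitch near 95 mm, and pallet yaw is +6.2°. All of this agrees with the given sizes. I'll fetch cyan first, with the tool turned to -99.2°.

```bash
python3 -m pendant '[[[-1,0.01,0.04,-0.02,-8.5],[-1,0.02,0.08,-0.04,-17],[-1,0.026,0.12,-0.06,-25.5],[-1,0.0265,0.15,-0.08,-34],[-1,0.0265,0.1606,-0.1,-42.5],[-1,0.0265,0.1606,-0.12,-51],[-1,0.0265,0.1606,-0.14,-59.5],[-1,0.0265,0.1606,-0.16,-68],[-1,0.0265,0.1606,-0.17,-76.5],[-1,0.0265,0.1606,-0.18,-85],[-1,0.0265,0.1606,-0.18,-93.5],[-1,0.0265,0.1606,-0.18,-99.2],[-1,0.0265,0.1606,-0.18,-99.2],[-1,0.0265,0.1606,-0.18,-99.2],[-1,0.0265,0.1606,-0.18,-99.2]]]' 25
python3 - <<'E'
from h import *
print(monitor.sense()['joints'].round(2))
s,im,d=cap('wrist'); save('w3',im); P=world('wrist',s,d)
np.savez('pics/w2.npz',im=im,d=d,P=P)
s,im,d=cap('side'); save('s3',im)
E
```

```text
time_s: 3.55
eef_pos: [511.7, 350.1, 221.3]
ee_rot: [-0.0, -0.649, 0.761, 0.0]
force: [-0.2, 0.5, 0.3]
grip_width: 1.0
[0.41 0.53 1.2  0.   1.41 2.14]
```

View pics/w3.png

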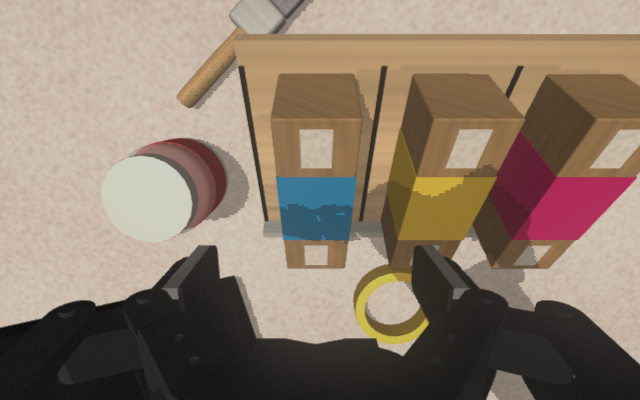

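View pics/s3.png

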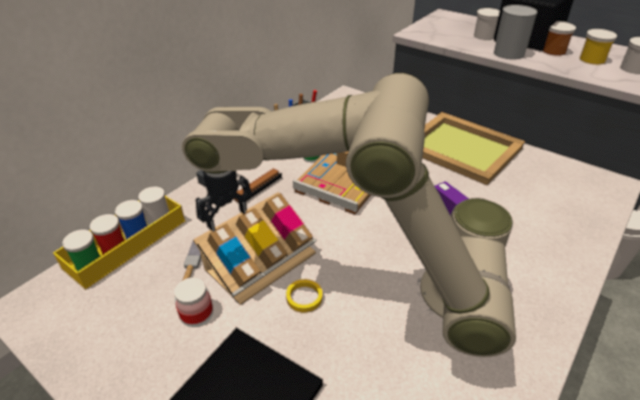

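Cyan is square between the fingers at (317,209), with the tub on the left. I check the cyan centre and the clearance to the tub.

```bash
sed -i "s/(333,22)/(317,195)/;s/(308,180)/(570,205)/;s/(320,106)/(450,205)/" rack.py; python3 rack.py; python3 - <<'E'
import numpy as np
P=np.load('pics/w2.npz')['P']
m=P[...,2]>80; m[:, 215:]=False; m[:130]=False;m[245:]=False
q=P[m]; a=np.radians(-99.2); r=q[:,:2]-[511.5,350.6]
print(q.min(0),q.max(0),'tool x',(r@[np.cos(a),np.sin(a)]).min(),(r@[np.cos(a),np.sin(a)]).max(),'along',(r@[np.sin(a),-np.cos(a)]).min(),(r@[np.sin(a),-np.cos(a)]).max())
E
```

```text
cyan [ 277  178   79   31 2120] band [521.  348.4 143.7] slope 30.1 yaw n -9.2 yaw long -16.9
  ext [-84.2  60.1] [-86.7  29.6] topcentre [503.6 323.9 136.1]
  centre [518.5 321.5 110.2]  grip(h=10) [513.5 322.3 118.8]
mag [ 495  132  141  108 7450] band [477.6 166.4 135. ] slope 29.6 yaw n -14.9 yaw long -4.1
  ext [-79.7  76. ] [-30.4  28.9] topcentre [475.9 165.8 134.2]
  centre [490.2 162.  108.1]  grip(h=10) [485.4 163.2 116.8]
yel [ 387  128  110  112 6189] band [491.2 257.2 135.1] slope 30.0 yaw n -9.3 yaw long 81.9
  ext [-86.1  86.2] [-76.   70.3] topcentre [493.7 256.9 136.6]
  centre [508.5 254.5 110.6]  grip(h=10) [503.5 255.3 119.2]
[486.9730589  453.76925044  80.00377071] [564.35123901 531.89592761 103.41961791] tool x -182.0159324695383 -103.34075525748862 along -29.68631334384663 47.14948708251096
```

```bash
python3 -m pendant '[[[-1,0,0,-0.03,0],[-1,0,0,-0.06,0],[-1,0,0,-0.09,0],[-1,0,0,-0.11,0],[-1,0,0,-0.12,0],[-1,0,0,-0.1233,0],[-1,0,0,-0.1233,0],[1,0,0,-0.1233,0],[1,0,0,-0.1233,0],[1,0,0,-0.1233,0],[1,0,0,-0.1233,0],[1,0,0,-0.1233,0],[1,0,0,-0.1233,0],[1,0,0,-0.1233,0]]]' 25
python3 - <<'E'
from h import *
s,im,d=cap('wrist'); save('w4',im)
s,im,d=cap('side'); save('s4',im[100:300,130:430])
E
```

```text
time_s: 5.05
eef_pos: [511.8, 350.7, 99.0]
ee_rot: [0.001, -0.648, 0.762, -0.0]
force: [-0.9, -0.8, 6.5]
grip_width: 0.633
```

View pics/w4.png

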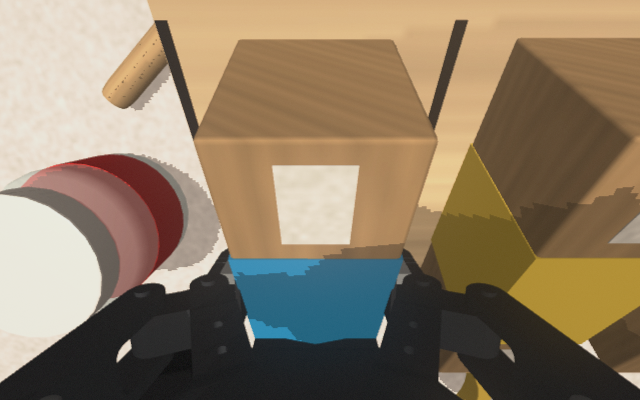

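View pics/s4.png

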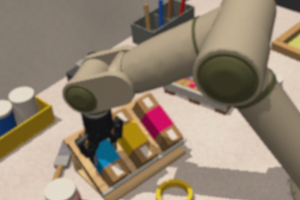

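Cyan is gripped on its band: the opening of 0.633 is 54 mm. Now I lift.

```bash
python3 -m pendant '[[[1,0,0,0.01,0],[1,0,0,0.03,0],[1,0,0,0.06,0],[1,0,0,0.1,0],[1,0,0,0.14,0],[1,0,0,0.18,0],[1,0,0,0.2,0],[1,0,0,0.2,0]]]'
python3 - <<'E'
from h import *
s,im,d=cap('wrist'); save('w5',im)
s,im,d=cap('side'); save('s5',im[80:300,130:430])
E
```

```text
time_s: 5.95
eef_pos: [512.0, 350.9, 301.2]
ee_rot: [0.003, -0.648, 0.762, -0.001]
force: [-0.8, 0.8, -2.6]
grip_width: 0.63
```

View pics/w5.png

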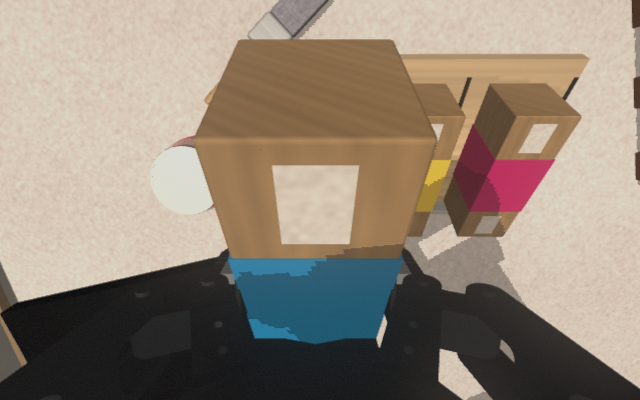

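View pics/s5.png

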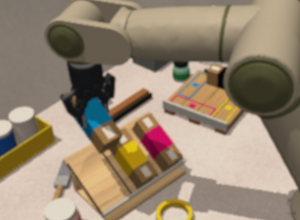

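```bash
python3 -m pendant '[[[1,0.004,-0.02,0,4],[1,0.012,-0.055,0,11],[1,0.021,-0.1,0,19],[1,0.03,-0.145,0,27],[1,0.04,-0.19,0,35],[1,0.05,-0.235,0,43],[1,0.06,-0.28,0,51],[1,0.07,-0.325,0,59],[1,0.08,-0.37,0,67],[1,0.09,-0.415,0,75],[1,0.1,-0.46,-0.02,83],[1,0.11,-0.505,-0.05,91],[1,0.117,-0.54,-0.08,99],[1,0.12,-0.558,-0.11,104],[1,0.121,-0.564,-0.125,105.4],[1,0.121,-0.564,-0.13,105.4],[1,0.121,-0.564,-0.13,105.4],[1,0.121,-0.564,-0.13,105.4]]]'
python3 - <<'E'
from h import *
s,im,d=cap('wrist'); save('w6',im)
s,im,d=cap('scene'); save('c6',cv2.resize(im[170:370,180:420],None,fx=2.5,fy=2.5))
E
```

```text
time_s: 7.85
eef_pos: [632.7, -212.7, 168.7]
ee_rot: [0.0, 0.999, 0.054, 0.0]
force: [-0.1, 0.4, -2.4]
grip_width: 0.629
```

View pics/w6.png

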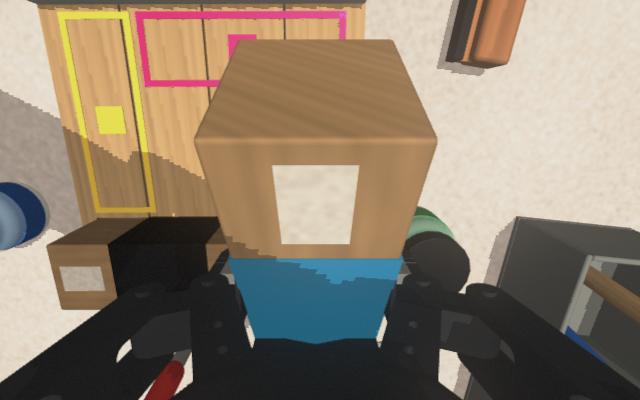

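View pics/c6.png

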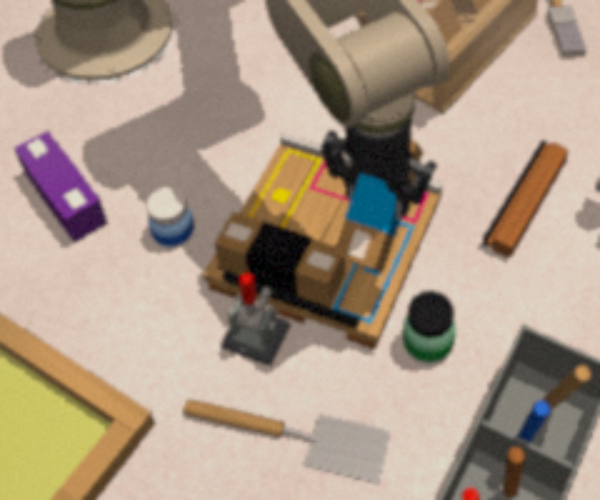

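```bash
python3 - <<'E'
import numpy as np
P=np.load('pics/w1.npz')['P']
m=np.zeros(P.shape[:2],bool); m[165:225,410:475]=1
q=P[m&(P[...,2]>70)]; print('green',np.nanmin(q,0),np.nanmax(q,0))
m[:]=0;m[175:235,150:215]=1
q=P[m&(P[...,2]>60)]; print('blue',np.nanmin(q,0),np.nanmax(q,0))
E
python3 -m pendant '[[[1,0,0,-0.02,0],[1,0,0,-0.03,0],[1,0,0,-0.04,0],[1,0,0,-0.05,0],[1,0,0,-0.056,0],[1,0,0,-0.062,0],[1,0,0,-0.062,0]]]'
```

```text
green [ 704.21255613 -288.21014971   70.0530621 ] [ 761.69874954 -231.78761714   83.40996997]
blue [ 316.05978247 -302.76948937   60.06525992] [ 368.85603118 -249.7647994    73.68136045]
time_s: 8.65
eef_pos: [632.3, -213.3, 105.2]
ee_rot: [-0.0, 0.999, 0.054, -0.001]
force: [-0.2, 0.4, -3.6]
grip_width: 0.628
```

```bash
python3 -m pendant '[[[1,0,0,-0.005,0],[1,0,0,-0.01,0],[1,0,0,-0.014,0],[1,0,0,-0.018,0],[1,0,0,-0.018,0]]]'
python3 - <<'E'
from h import *
s,im,d=cap('wrist'); save('w7',im)
E
```

```text
time_s: 9.15
eef_pos: [633.5, -211.1, 92.6]
ee_rot: [-0.001, 0.999, 0.055, 0.001]
force: [-10.1, 16.3, 26.1]
grip_width: 0.629
```

View pics/w7.png

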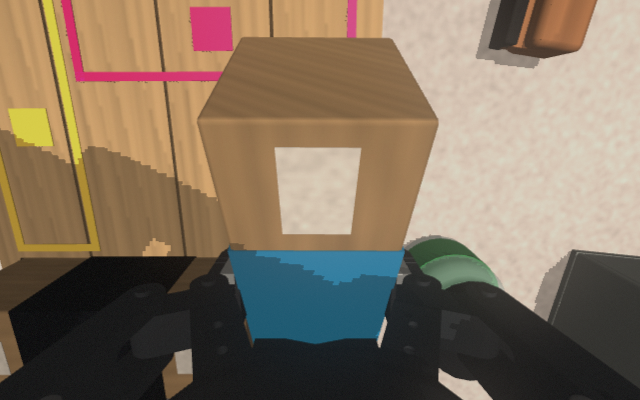

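The low edge touches the deck, but the horizontal friction nearly jams the levelling. I'll let the tool follow the arc around that edge, then shift the carton back once it is level.

```bash
python3 -m pendant '[[[1,-0.001,0.007,-0.001,0],[1,-0.001,0.012,-0.006,0],[1,-0.002,0.017,-0.011,0],[1,-0.002,0.021,-0.016,0],[1,-0.003,0.025,-0.02,0],[1,-0.003,0.028,-0.024,0],[1,-0.003,0.028,-0.024,0]]]'
python3 - <<'E'
from h import *
s,im,d=cap('wrist'); save('w8',im)
E
```

```text
time_s: 9.9
eef_pos: [629.8, -184.8, 63.8]
ee_rot: [-0.0, 0.999, 0.054, 0.0]
force: [0.1, 2.3, 0.3]
grip_width: 0.632
```

View pics/w8.png

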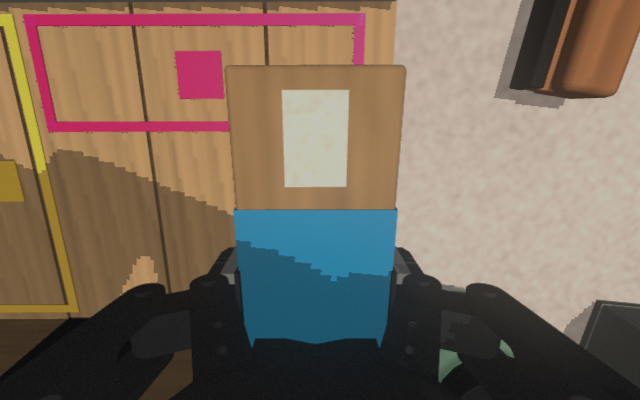

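Levelled. I measure the top plane's tilt, centre and yaw.

```bash
cat > top.py <<'E'
from h import *
import sys
a,b=int(sys.argv[1]),int(sys.argv[2])  # label rows? use patch columns 245..385 rows a..b
yaw0=np.radians(6.225);T=np.array([544.44,-194.29]);c,sn=np.cos(yaw0),np.sin(yaw0);R=np.array([[c,-sn],[sn,c]])
s,im,d=cap('wrist'); P=world('wrist',s,d); np.savez('pics/last.npz',im=im,P=P)
q=P[a:b,255:380].reshape(-1,3); q=q[np.isfinite(q[:,0])]
for _ in range(6):
    c0=q.mean(0);n=np.linalg.svd(q-c0,full_matrices=False)[2][2];n*=np.sign(n[2]);r=abs((q-c0)@n);q=q[r<max(2,np.percentile(r,97))]
print('n',n.round(3),'tilt deg',np.degrees(np.arccos(n[2])).round(2),'z',c0[2].round(1),'tcp',np.round(s['eef_pos'],1))
X=P.reshape(-1,3);v,u=np.mgrid[0:400,0:640]
X=P[(abs((P-c0)@n)<4)&(v<330)]
L=(X[:,:2]-T)@R
tc=(np.array(s['eef_pos'][:2])-T)@R; L=L[(abs(L-tc)<130).all(1)]
# largest comp: limit
m=(np.abs((P-c0)@n)<4)
k,l,st,ce=cv2.connectedComponentsWithStats(m.astype(np.uint8)); i=l[(a+b)//2,317]
X=P[l==i]; L=(X[:,:2]-T)@R
print('pallet-frame tcp',tc.round(1),'top extents',np.percentile(L,[0.5,99.5],axis=0).round(1).tolist())
bm=L[np.isfinite(L[:,0])]
(cx,cy),(w,h),ang=cv2.minAreaRect(bm.astype(np.float32)); print('rect',round(cx,1),round(cy,1),round(w,1),round(h,1),round(ang,1))
save('last',im)
E
python3 top.py 90 240
```

```text
n [ 0.006 -0.047  0.999] tilt deg 2.71 z 105.6 tcp [ 629.6 -185.1   63.8]
pallet-frame tcp [85.7 -0.1] top extents [[57.7, -18.7], [114.4, 78.4]]
rect 86.1 28.2 101.4 67.0 89.8
```

```bash
python3 -m pendant '[[[1,0,0,0.004,0],[1,0.001,-0.01,0.005,0],[1,0.002,-0.02,0.005,0],[1,0.003,-0.028,0.005,0],[1,0.003,-0.028,0.003,0],[1,0.003,-0.028,0.0,0],[1,0.003,-0.0275,-0.003,0],[1,0.003,-0.027,-0.005,0],[1,0.003,-0.027,-0.005,0]]]'
python3 top.py 90 240
```

```text
time_s: 10.9
eef_pos: [632.6, -211.9, 59.8]
ee_rot: [0.0, 0.999, 0.054, 0.0]
force: [-3.8, 3.3, 7.0]
grip_width: 0.631
n [0.001 0.003 1.   ] tilt deg 0.2 z 99.3 tcp [ 632.6 -211.9   59.8]
pallet-frame tcp [ 85.8 -27.1] top extents [[57.8, -44.8], [114.6, 52.3]]
rect 86.4 2.1 101.6 67.0 89.4
```

Cyan lies flat about 4 mm from its centre, on the side away from black. I release it and go for magenta.

```bash
python3 -m pendant '[[[-0.7,0.003,-0.027,-0.005,0]]]' >/dev/null; python3 -m pendant '[[[-0.8,0,0,0,0],[-0.8,0,0,0,0],[-0.8,0,0,0.02,0],[-0.8,0,0,0.06,0],[-0.9,0,0,0.11,0],[-1,0,0,0.16,0]]]'
python3 top.py 150 250 | head -3
python3 - <<'E'
from h import *
print(monitor.sense()['joints'].round(2))
E
```

```text
time_s: 11.65
eef_pos: [635.2, -239.0, 215.8]
ee_rot: [0.0, 0.999, 0.054, -0.0]
force: [0.1, -0.7, -0.2]
grip_width: 0.998
n [ 0.752 -0.165  0.638] tilt deg 50.37 z 71.9 tcp [ 635.2 -239.   215.8]
pallet-frame tcp [ 85.4 -54.3] top extents [[nan, nan], [nan, nan]]
rect 318.3 -172.8 597.0 1230.5 79.1
[-0.53  0.67  0.96 -0.    1.49 -0.64]
```

View pics/last.png

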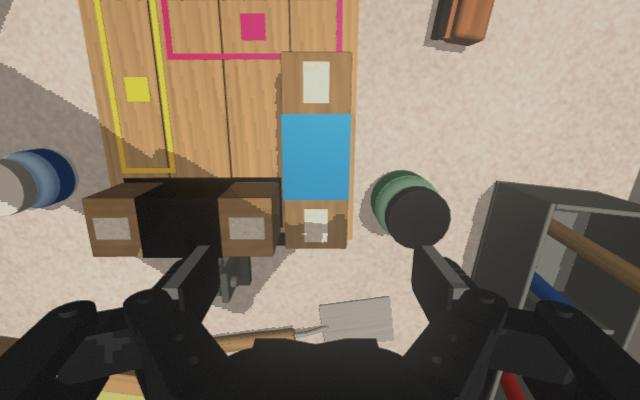

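My mistake: the release row repeated the previous offset, so the tool moved 27 mm in -y while opening. I measure where cyan lies now.

```bash
cat > lay.py <<'E'
import numpy as np,cv2,sys
z=np.load(sys.argv[1]);im=z['im'];P=z['P']
yaw0=np.radians(6.225);T=np.array([544.44,-194.29]);c,sn=np.cos(yaw0),np.sin(yaw0);R=np.array([[c,-sn],[sn,c]])
m=(abs(P[...,2]-98.5)<6)
k,l,st,ce=cv2.connectedComponentsWithStats(m.astype(np.uint8))
for uv in sys.argv[2:]:
    u,v=map(int,uv.split(',')); i=l[v,u]; print(uv,'pt z',P[v,u,2].round(1))
    L=((P[l==i][:,:2]-T)@R); (cx,cy),(w,h),a=cv2.minAreaRect(L.astype(np.float32)); print(round(cx,1),round(cy,1),round(w,1),round(h,1),round(a,1),'ext',np.percentile(L,[.5,99.5],axis=0).round(1).tolist(),'zmean',P[l==i][:,2].mean().round(1), np.percentile(P[l==i][:,2],[2,98]).round(1))
E
python3 lay.py pics/last.npz 315,150 170,228
```

```text
315,150 pt z 99.7
86.2 -27.3 159.6 54.9 89.9 ext [[59.4, -105.7], [113.1, 52.0]] zmean 99.2 [ 97.7 100.7]
170,228 pt z 100.0
-31.4 -87.5 161.1 55.8 0.2 ext [[-109.8, -114.2], [48.6, -59.9]] zmean 99.1 [ 95.9 100.6]
```

Luckily cyan is unmoved at (86.2,-27.3). The finger nudged black to (-31.4,-87.5), which is 5 mm off and still within tolerance. On to magenta.

```bash
python3 -m pendant '[[[-1,-0.01,0.03,0.01,7],[-1,-0.03,0.075,0.01,15],[-1,-0.048,0.12,0.01,23],[-1,-0.065,0.165,0.01,31],[-1,-0.082,0.21,0.01,39],[-1,-0.1,0.255,0.01,47],[-1,-0.117,0.3,0.01,55],[-1,-0.135,0.345,0.01,63],[-1,-0.15,0.385,0.01,71],[-1,-0.1546,0.4027,0.005,74.6],[-1,-0.1546,0.4027,0,74.6],[-1,-0.1546,0.4027,0,74.6],[-1,-0.1546,0.4027,0,74.6]]]'
python3 - <<'E'
from h import *
s,im,d=cap('wrist'); save('w9',im); np.savez('pics/w9.npz',im=im,P=world('wrist',s,d))
E
```

```text
time_s: 13.0
eef_pos: [481.3, 162.3, 213.9]
ee_rot: [0.0, 0.762, 0.647, -0.0]
force: [-0.0, 0.5, -0.0]
grip_width: 1.001
```

View pics/w9.png

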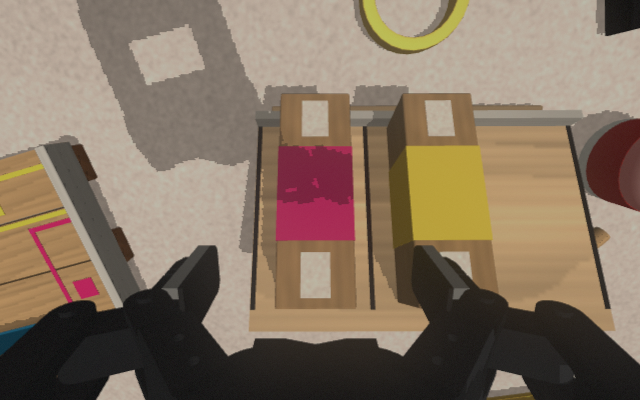

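```bash
python3 -m pendant '[[[-1,0,0,-0.03,0],[-1,0,0,-0.06,0],[-1,0,0,-0.09,0],[-1,0,0,-0.105,0],[-1,0,0,-0.113,0],[-1,0,0,-0.116,0],[-1,0,0,-0.116,0],[1,0,0,-0.116,0],[1,0,0,-0.116,0],[1,0,0,-0.116,0],[1,0,0,-0.116,0],[1,0,0,-0.116,0],[1,0,0,-0.116,0],[1,0,0,-0.116,0]]]' 25
python3 -m pendant '[[[1,0,0,0.01,0],[1,0,0,0.03,0],[1,0,0,0.06,0],[1,0,0,0.09,0],[1,0,0,0.11,0],[1,0,0,0.12,0]]]'
python3 - <<'E'
from h import *
s,im,d=cap('wrist'); save('w10',im)
E
```

```text
time_s: 14.45
eef_pos: [481.2, 163.3, 98.7]
ee_rot: [0.0, 0.762, 0.648, 0.0]
force: [-1.6, -1.0, 6.3]
grip_width: 0.63
time_s: 15.05
eef_pos: [481.2, 163.4, 220.0]
ee_rot: [0.001, 0.762, 0.648, 0.001]
force: [0.9, 0.4, -3.2]
grip_width: 0.626
```

View pics/w10.png

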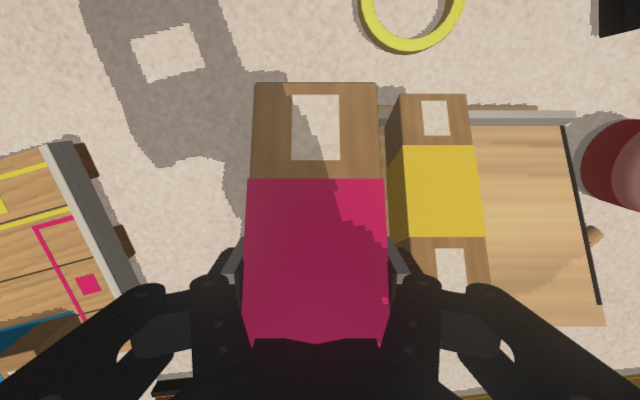

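```bash
python3 -m pendant '[[[1,0.005,-0.025,0,2],[1,0.012,-0.065,0,4],[1,0.02,-0.11,0,6],[1,0.028,-0.155,0,8],[1,0.036,-0.2,0,11],[1,0.044,-0.24,-0.01,13],[1,0.049,-0.265,-0.03,15],[1,0.0506,-0.2755,-0.06,15.4],[1,0.0506,-0.2755,-0.09,15.4],[1,0.0506,-0.2755,-0.105,15.4],[1,0.0506,-0.2755,-0.11,15.4],[1,0.0506,-0.2755,-0.11,15.4]]]'
python3 - <<'E'
from h import *
s,im,d=cap('wrist'); save('w11',im)
s,im,d=cap('scene'); save('c11',cv2.resize(im[170:370,180:420],None,fx=2.5,fy=2.5))
E
```

```text
time_s: 16.3
eef_pos: [531.1, -112.0, 107.2]
ee_rot: [-0.001, 0.668, 0.744, -0.0]
force: [0.7, -0.2, -3.1]
grip_width: 0.629
```

View pics/w11.png

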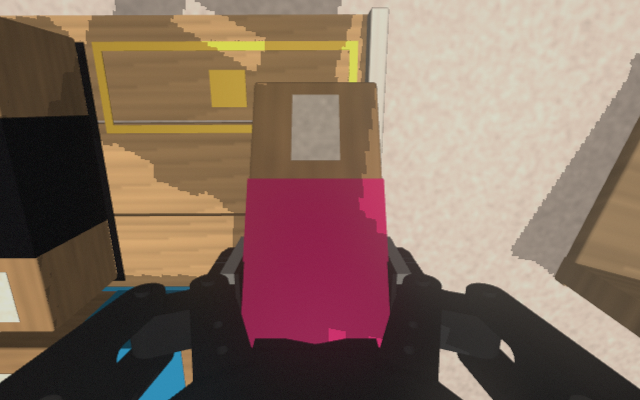

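View pics/c11.png

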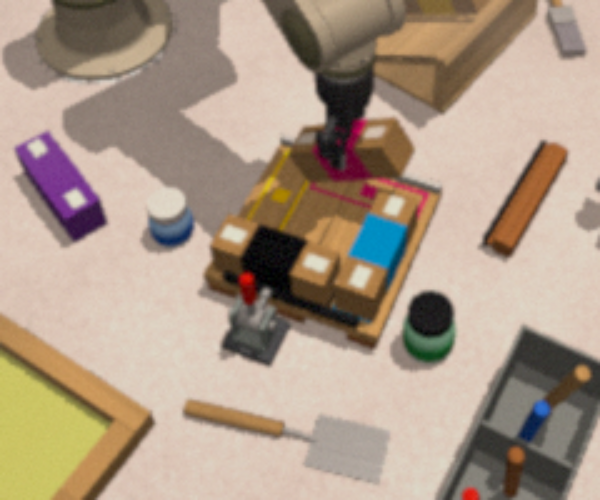

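```bash
python3 -m pendant '[[[1,0,0,-0.006,0],[1,0,0,-0.012,0],[1,0.003,0,-0.016,0],[1,0.008,0.001,-0.019,0],[1,0.013,0.001,-0.024,0],[1,0.018,0.002,-0.029,0],[1,0.022,0.002,-0.034,0],[1,0.026,0.003,-0.039,0],[1,0.029,0.003,-0.043,0],[1,0.031,0.003,-0.046,0],[1,0.032,0.003,-0.048,0],[1,0.032,0.003,-0.048,0]]]'
python3 top.py 90 240
```

```text
time_s: 17.6
eef_pos: [563.9, -109.3, 60.2]
ee_rot: [0.0, 0.668, 0.744, 0.0]
force: [3.3, 1.5, 4.2]
grip_width: 0.63
n [-0.004 -0.001  1.   ] tilt deg 0.23 z 99.2 tcp [ 563.9 -109.3   60.2]
pallet-frame tcp [28.6 82.4] top extents [[-52.1, 54.2], [46.9, 110.9]]
rect -0.9 83.7 103.3 69.5 0.0
```

View pics/last.png

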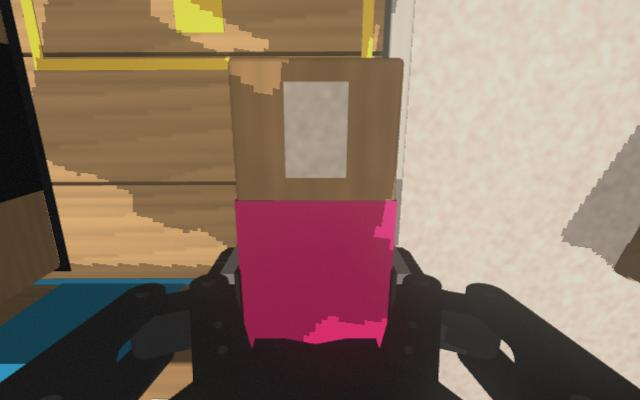

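Magenta is flat at about (28,82.5). I release it with zero-shift rows and rise straight up.

```bash
python3 -m pendant '[[[-0.7,0,0,0,0],[-0.7,0,0,0,0],[-0.7,0,0,0,0],[-0.7,0,0,0.02,0],[-0.8,0,0,0.06,0],[-1,0,0,0.11,0],[-1,0,0,0.15,0],[-1,0,0,0.16,0]]]'
python3 - <<'E'
from h import *
s,im,d=cap('wrist'); save('w12',im); np.savez('pics/last.npz',im=im,P=world('wrist',s,d))
E
```

```text
time_s: 18.45
eef_pos: [564.6, -109.7, 224.6]
ee_rot: [0.003, 0.668, 0.744, 0.001]
force: [0.2, -0.9, -0.5]
grip_width: 0.999
```

View pics/w12.png

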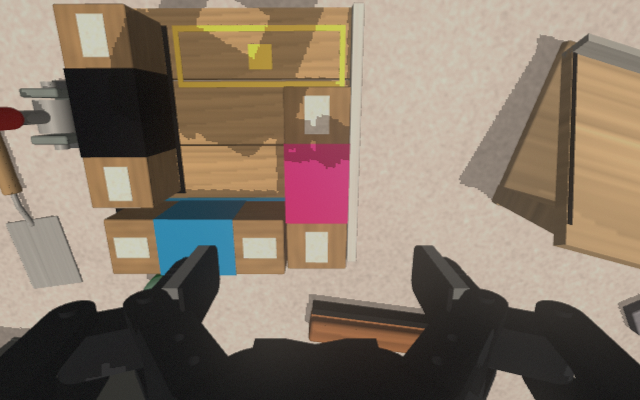

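```bash
python3 lay.py pics/last.npz 317,180 190,240 100,110; python3 -m pendant '[[[-1,-0.006,0.03,0,-1],[-1,-0.015,0.075,0,-3],[-1,-0.023,0.12,0,-5],[-1,-0.031,0.165,0,-7],[-1,-0.039,0.21,0,-9],[-1,-0.047,0.255,0,-11],[-1,-0.055,0.3,0,-13],[-1,-0.063,0.34,0,-15],[-1,-0.0672,0.36,0,-15.4],[-1,-0.0672,0.366,0,-15.4],[-1,-0.0672,0.366,-0.01,-15.4],[-1,-0.0672,0.366,-0.01,-15.4]]]'
python3 - <<'E'
from h import *
s,im,d=cap('wrist'); save('w13',im)
E
```

```text
317,180 pt z 99.0
27.3 82.8 54.8 160.5 89.9 ext [[-52.8, 55.9], [105.5, 109.6]] zmean 99.2 [ 97.7 100.7]
190,240 pt z 99.0
85.3 -26.8 160.2 55.3 89.6 ext [[58.1, -105.5], [112.0, 52.9]] zmean 98.9 [ 94.8 100.5]
100,110 pt z 100.8
-31.6 -87.4 56.8 159.1 89.7 ext [[-110.4, -114.3], [46.7, -59.6]] zmean 99.0 [ 94.8 100.7]
time_s: 19.7
eef_pos: [495.9, 255.4, 207.7]
ee_rot: [-0.001, 0.762, 0.648, -0.002]
force: [-0.1, -0.4, 0.1]
grip_width: 1.003
```

View pics/w13.png

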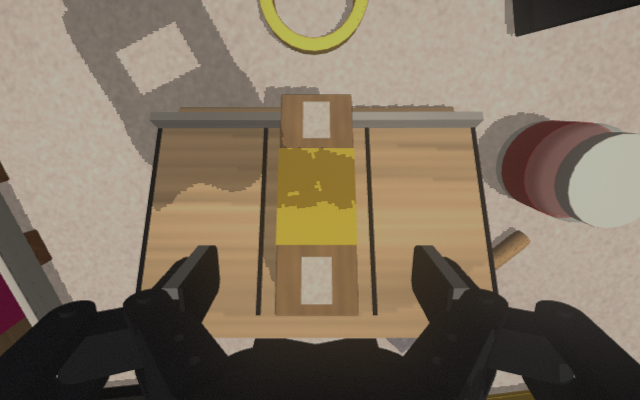

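Yellow is centred at (316,195). I descend to z = 98 (dz -0.112), grip and lift.

```bash
python3 -m pendant '[[[-1,0,0,-0.03,0],[-1,0,0,-0.06,0],[-1,0,0,-0.09,0],[-1,0,0,-0.105,0],[-1,0,0,-0.112,0],[-1,0,0,-0.112,0],[-1,0,0,-0.112,0],[1,0,0,-0.112,0],[1,0,0,-0.112,0],[1,0,0,-0.112,0],[1,0,0,-0.112,0],[1,0,0,-0.112,0],[1,0,0,-0.112,0],[1,0,0,-0.112,0]]]' 25
python3 -m pendant '[[[1,0,0,0.01,0],[1,0,0,0.03,0],[1,0,0,0.06,0],[1,0,0,0.09,0],[1,0,0,0.12,0],[1,0,0,0.14,0],[1,0,0,0.14,0]]]'
python3 - <<'E'
from h import *
s,im,d=cap('wrist'); save('w14',im)
E
```

```text
time_s: 21.15
eef_pos: [496.5, 256.8, 98.7]
ee_rot: [0.0, 0.762, 0.648, 0.0]
force: [-1.8, -1.2, 6.2]
grip_width: 0.632
time_s: 21.85
eef_pos: [497.1, 257.1, 240.8]
ee_rot: [0.001, 0.761, 0.648, 0.002]
force: [-0.2, -0.5, -3.0]
grip_width: 0.63
```

View pics/w14.png

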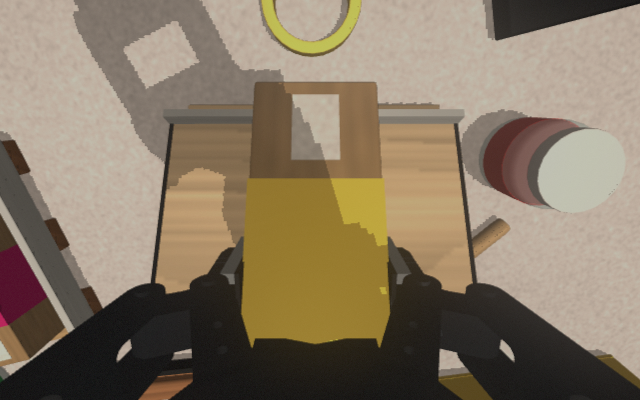

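Yellow can't follow the arc on the pallet, because the finger would hit magenta. I'll level it on the free table at about (350,-15) and then set it down flat from above.

```bash
python3 -m pendant '[[[1,-0.01,-0.02,0,-6],[1,-0.025,-0.05,0,-14],[1,-0.045,-0.085,0,-22],[1,-0.065,-0.12,0,-30],[1,-0.085,-0.155,0,-38],[1,-0.105,-0.19,-0.01,-46],[1,-0.125,-0.225,-0.03,-54],[1,-0.14,-0.245,-0.06,-62],[1,-0.1463,-0.2568,-0.1,-70],[1,-0.1463,-0.2568,-0.14,-74.6],[1,-0.1463,-0.2568,-0.165,-74.6],[1,-0.1463,-0.2568,-0.168,-74.6],[1,-0.1463,-0.2568,-0.168,-74.6]]]'
python3 - <<'E'
from h import *
s,im,d=cap('wrist'); save('w15',im)
s,im,d=cap('scene'); save('c15',im)
E
```

```text
time_s: 23.2
eef_pos: [349.5, 0.2, 69.7]
ee_rot: [-0.0, 0.999, 0.054, -0.001]
force: [-0.1, -0.3, -2.7]
grip_width: 0.627
```

View pics/w15.png

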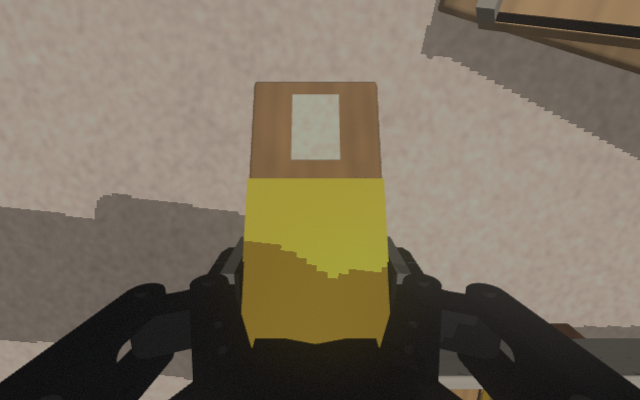

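View pics/c15.png

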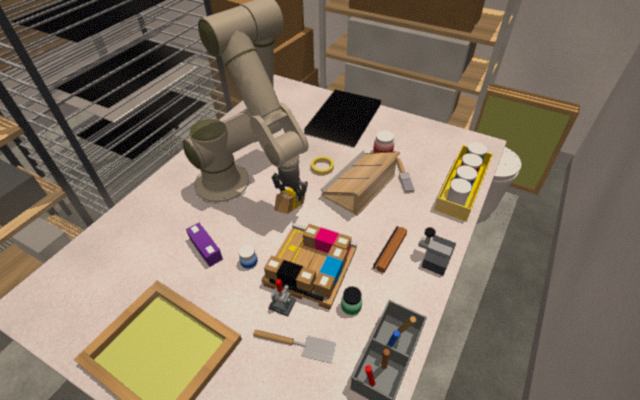

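```bash
python3 -m pendant '[[[1,0,0,-0.006,0],[1,0,0,-0.012,0],[1,0,-0.003,-0.016,0],[1,0.001,-0.008,-0.019,0],[1,0.001,-0.013,-0.024,0],[1,0.002,-0.018,-0.029,0],[1,0.002,-0.022,-0.034,0],[1,0.003,-0.026,-0.039,0],[1,0.003,-0.029,-0.043,0],[1,0.003,-0.031,-0.046,0],[1,0.003,-0.032,-0.048,0],[1,0.003,-0.032,-0.048,0]]]'
python3 top.py 90 240
python3 -m pendant '[[[1,0,0,0.01,0],[1,0,0,0.04,0],[1,0,0,0.08,0],[1,0,0,0.12,0],[1,0,0,0.14,0],[1,0,0,0.14,0]]]'
python3 top.py 90 240
```

```text
time_s: 24.5
eef_pos: [353.4, -32.2, 22.0]
ee_rot: [0.0, 0.999, 0.054, 0.0]
force: [0.8, -1.6, 0.8]
grip_width: 0.626
n [-0.     0.005  1.   ] tilt deg 0.28 z 61.3 tcp [353.4 -32.2  22. ]
pallet-frame tcp [-172.3  181.8] top extents [[-200.3, 164.0], [-143.6, 262.5]]
rect -171.9 211.5 103.2 66.9 89.5
time_s: 25.15
eef_pos: [353.3, -31.9, 163.4]
ee_rot: [0.001, 0.999, 0.054, 0.001]
force: [0.1, -0.2, -3.8]
grip_width: 0.629
n [-0.003  0.008  1.   ] tilt deg 0.5 z 202.5 tcp [353.3 -31.9 163.4]
pallet-frame tcp [-172.4  182.1] top extents [[-200.5, 164.5], [-143.7, 262.9]]
rect -171.9 212.0 103.4 67.4 89.2
```

View pics/last.png

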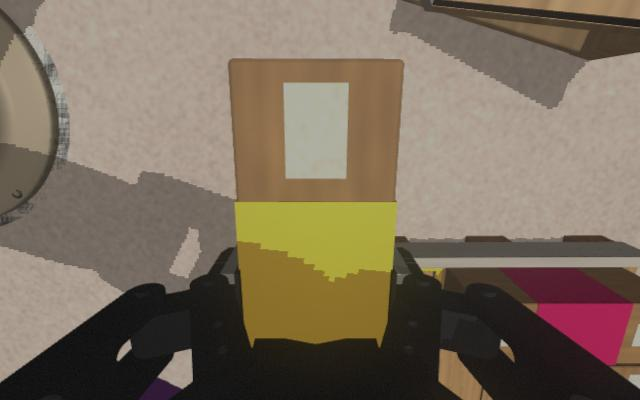

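```bash
python3 -m pendant '[[[1,0.015,-0.02,0,0],[1,0.04,-0.055,0,0],[1,0.065,-0.09,0,0],[1,0.09,-0.12,0,0],[1,0.1044,-0.1438,0,0],[1,0.1044,-0.1438,-0.01,0],[1,0.1044,-0.1438,-0.04,0],[1,0.1044,-0.1438,-0.07,0],[1,0.1044,-0.1438,-0.08,0],[1,0.1044,-0.1438,-0.08,0]]]'
python3 top.py 90 240
```

```text
time_s: 26.2
eef_pos: [456.0, -174.6, 79.9]
ee_rot: [-0.002, 0.999, 0.054, -0.002]
force: [-0.5, 0.2, -1.5]
grip_width: 0.625
n [0.004 0.004 1.   ] tilt deg 0.34 z 119.3 tcp [ 456.  -174.6   79.9]
pallet-frame tcp [-85.8  29.2] top extents [[-113.6, 11.3], [-56.9, 109.7]]
rect -85.2 58.8 103.0 67.1 90.0
```

View pics/last.png

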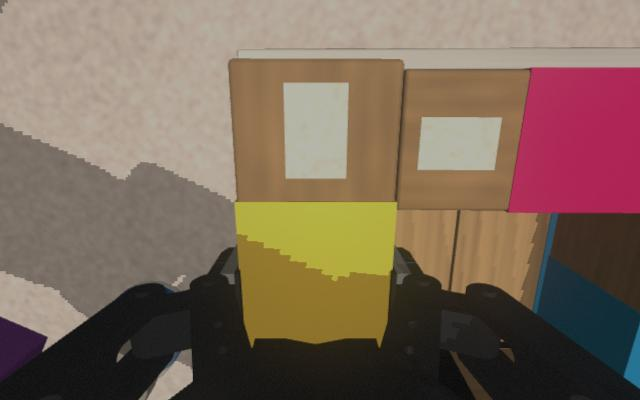

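```bash
python3 -m pendant '[[[1,0,0,-0.006,0],[1,0,0,-0.012,0],[1,0,0,-0.017,0],[1,0,0,-0.02,0],[1,0,0,-0.022,0],[1,0,0,-0.022,0]]]'
python3 top.py 90 240
```

```text
time_s: 26.85
eef_pos: [457.5, -175.9, 60.1]
ee_rot: [0.0, 0.999, 0.054, 0.0]
force: [0.0, 0.4, -2.2]
grip_width: 0.628
n [0.    0.005 1.   ] tilt deg 0.3 z 99.3 tcp [ 457.5 -175.9   60.1]
pallet-frame tcp [-84.5  27.7] top extents [[-112.4, 10.0], [-55.6, 108.4]]
rect -82.8 57.6 102.8 69.3 89.5
```

```bash
python3 -m pendant '[[[1,0,0,-0.0015,0],[1,0,0,-0.002,0],[1,0,0,-0.002,0]]]'
python3 -m pendant '[[[-0.7,0,0,0,0],[-0.7,0,0,0,0],[-0.7,0,0,0,0],[-0.7,0,0,0.02,0],[-0.7,0,0,0.06,0],[-1,0,0,0.11,0],[-1,0,0,0.16,0],[-1,0.02,-0.02,0.2,0],[-1,0.05,-0.04,0.24,0],[-1,0.085,-0.06,0.28,0],[-1,0.085,-0.06,0.3,0],[-1,0.085,-0.06,0.3,0]]]'
python3 - <<'E'
from h import *
s,im,d=cap('wrist'); save('w16',im); np.savez('pics/last.npz',im=im,P=world('wrist',s,d))
E
```

```text
time_s: 27.2
eef_pos: [457.6, -175.9, 59.9]
ee_rot: [0.0, 0.999, 0.054, 0.0]
force: [-7.3, 4.0, 20.4]
grip_width: 0.631
time_s: 28.4
eef_pos: [543.7, -236.8, 360.7]
ee_rot: [0.002, 0.999, 0.054, 0.002]
force: [0.1, 0.6, -0.8]
grip_width: 1.002
```

View pics/w16.png

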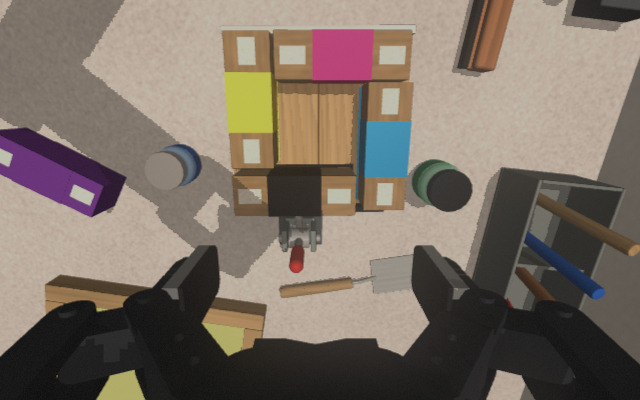

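```bash
cat > lay2.py <<'E'
import numpy as np,cv2,sys
z=np.load(sys.argv[1]);im=z['im'];P=z['P']
yaw0=np.radians(6.225);T=np.array([544.44,-194.29]);c,sn=np.cos(yaw0),np.sin(yaw0);R=np.array([[c,-sn],[sn,c]])
L=(P[...,:2]-T)@R
top=abs(P[...,2]-98.5)<5
# crude windows about each target (tops can touch): mean of mid-window edges
for n,(x,y),lx in(('cyan',(82.5,-29.5),0),('mag',(29.5,82.5),1),('yel',(-82.5,29.5),0),('black',(-29.5,-82.5),1)):
    hx,hy=(80,27) if lx else (27,80)
    def ext(ax,w): 
        # extent along ax within narrow central band of other axis
        o=1-ax; ctr=(x,y)
        m=top&(abs(L[...,o]-ctr[o])<w)&(abs(L[...,ax]-ctr[ax])<(hx,hy)[ax]+18)
        v=L[m][:,ax]; return np.percentile(v,[.5,99.5]).round(1)
    m=top&(abs(L[...,0]-x)<hx-8)&(abs(L[...,1]-y)<hy-8)
    q=P[m];c0=q.mean(0);nn=np.linalg.svd(q-c0,full_matrices=False)[2][2]
    print(n,'x',ext(0,15),'y',ext(1,15),'z',c0[2].round(1),'tilt',np.degrees(np.arccos(abs(nn[2]))).round(2))
hsv=cv2.cvtColor(im,cv2.COLOR_RGB2HSV)
red=((hsv[...,0]>172)|(hsv[...,0]<6))&(hsv[...,1]>150)&np.isfinite(P[...,2])&(abs(L[...,0]+29)<50)&(L[...,1]<-100)&(L[...,1]>-320)
if red.any(): print('lever',red.sum(),L[red].min(0).round(1),L[red].max(0).round(1),P[red][:,2].min().round(1),P[red][:,2].max().round(1))
E
python3 lay2.py pics/last.npz
```

```text
cyan x [ 58.8 113.2] y [-105.4   68.1] z 99.2 tilt 0.03
mag x [-67.6 106.3] y [ 55.9 109.7] z 99.3 tilt 0.08
yel x [-110.9  -56.3] y [-67.3 108.7] z 99.3 tilt 0.03
black x [-109.9   67.6] y [-113.7  -59.8] z 99.3 tilt 0.2
lever 127 [ -35.4 -170.6] [ -20.6 -156.5] 141.7 151.3
```

All four cartons are flat, within about 5 mm of their outlines, and the lever is up. I close the fingers and go between the lever and the black carton, above carton height.

```bash
python3 -m pendant '[[[1,-0.005,-0.03,-0.03,0],[1,-0.01,-0.07,-0.07,0],[1,-0.0119,-0.0978,-0.11,0],[1,-0.0119,-0.0978,-0.15,0],[1,-0.0119,-0.0978,-0.18,0],[1,-0.0119,-0.0978,-0.19,0],[1,-0.0119,-0.0978,-0.19,0],[1,-0.0119,-0.0978,-0.19,0]]]' 40
python3 - <<'E'
from h import *
s,im,d=cap('wrist'); save('w17',im)
s,im,d=cap('scene'); save('c17',cv2.resize(im[200:350,200:400],None,fx=4,fy=4))
E
```

```text
time_s: 29.25
eef_pos: [531.0, -333.7, 169.7]
ee_rot: [0.001, 0.999, 0.054, 0.001]
force: [0.8, -0.2, 0.1]
grip_width: 0.001
```

View pics/w17.png

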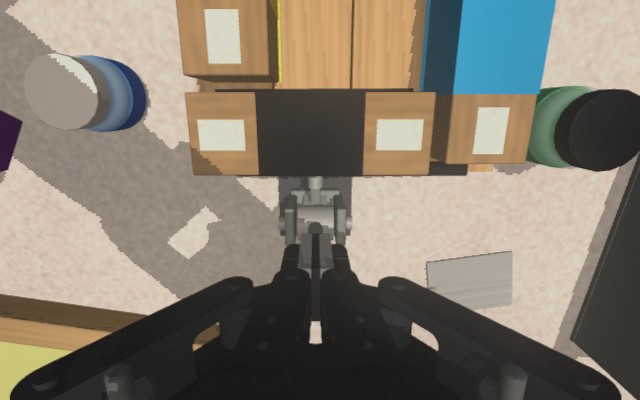

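View pics/c17.png

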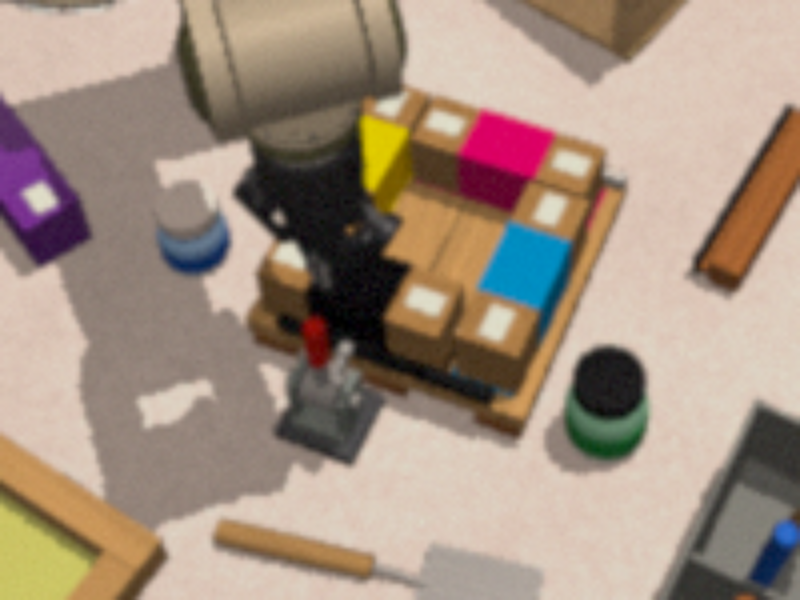

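```bash
python3 -m pendant '[[[1,0,0,-0.025,0],[1,0,0,-0.045,0],[1,0,0,-0.05,0],[1,0.001,-0.01,-0.05,0],[1,0.002,-0.019,-0.05,0],[1,0.003,-0.028,-0.052,0],[1,0.004,-0.037,-0.056,0],[1,0.005,-0.046,-0.06,0],[1,0.005,-0.046,-0.06,0]]]'
python3 - <<'E'
from h import *
s,im,d=cap('scene'); save('c18',cv2.resize(im[200:350,200:400],None,fx=4,fy=4))
E
```

```text
time_s: 30.25
eef_pos: [535.9, -381.5, 108.7]
ee_rot: [0.001, 0.999, 0.054, 0.001]
force: [-0.1, 2.4, 4.9]
grip_width: 0.002
```

View pics/c18.png

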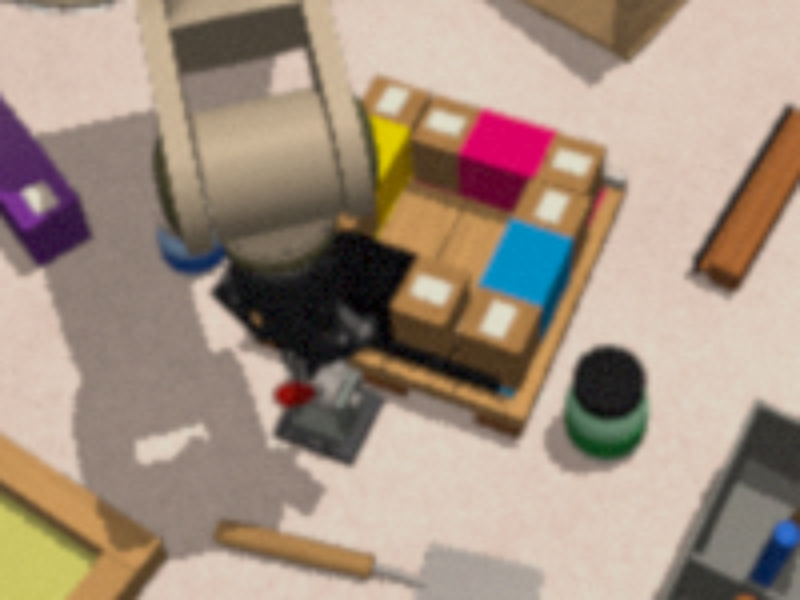

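The lever is going over with about 5 N of contact. I continue along the arc.

```bash
python3 -m pendant '[[[1,0.001,-0.008,-0.006,0],[1,0.002,-0.016,-0.012,0],[1,0.002,-0.021,-0.018,0],[1,0.003,-0.026,-0.024,0],[1,0.003,-0.03,-0.03,0],[1,0.004,-0.034,-0.036,0],[1,0.004,-0.037,-0.04,0],[1,0.004,-0.039,-0.043,0],[1,0.004,-0.039,-0.043,0]]]'
python3 -m pendant '[[[1,0,0,0.02,0],[1,0,0,0.06,0],[1,0,0,0.11,0],[1,0,0.03,0.16,0],[1,0,0.07,0.2,0],[1,0,0.11,0.25,0],[1,0,0.15,0.29,0],[1,0,0.16,0.29,0],[1,0,0.16,0.29,0]]]'
python3 - <<'E'
from h import *
s,im,d=cap('wrist'); save('w19',im); np.savez('pics/last.npz',im=im,P=world('wrist',s,d))
s,im,d=cap('scene'); save('c19',cv2.resize(im[200:350,200:400],None,fx=4,fy=4))
E
python3 lay2.py pics/last.npz
```

```text
time_s: 31.2
eef_pos: [539.7, -416.0, 67.4]
ee_rot: [-0.003, 0.999, 0.055, -0.001]
force: [-8.0, 19.0, 22.8]
grip_width: 0.001
time_s: 32.1
eef_pos: [540.5, -255.6, 360.0]
ee_rot: [0.002, 0.998, 0.056, 0.003]
force: [-1.1, -0.2, 0.6]
grip_width: 0.002
cyan x [ 59.1 113.6] y [-99.4  68. ] z 99.2 tilt 0.14
mag x [-67.6 106.3] y [ 58.3 113.5] z 99.3 tilt 0.25
yel x [-110.5  -56.1] y [-67.9 113.2] z 99.3 tilt 0.03
black x [-109.8   67.6] y [-99.5 -45.5] z 99.2 tilt 0.31
```

View pics/w19.png

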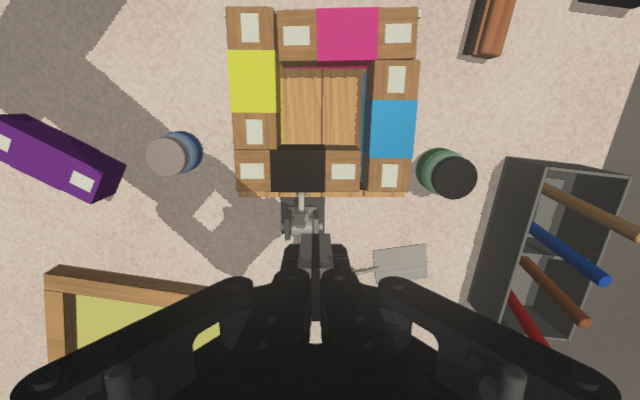

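View pics/c19.png

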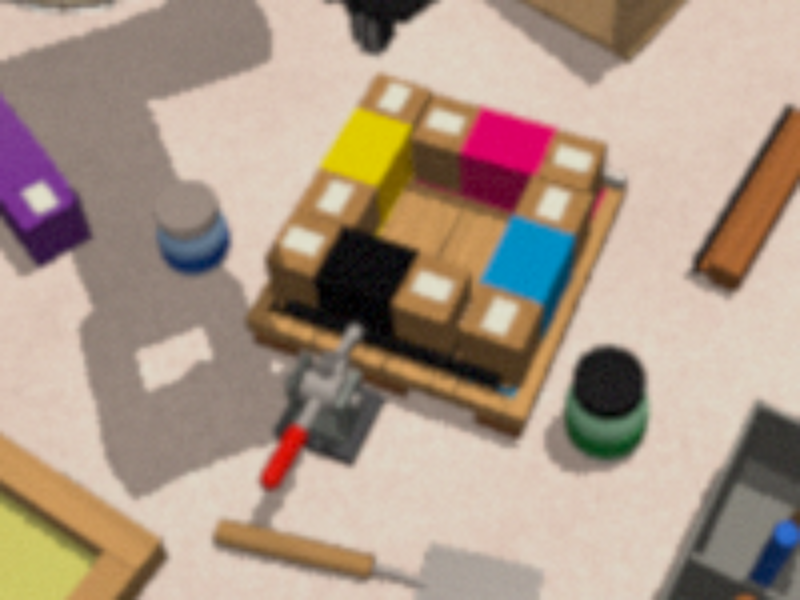

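```bash
python3 - <<'E'
from h import *
yaw0=np.radians(6.225);T=np.array([544.44,-194.29]);c,sn=np.cos(yaw0),np.sin(yaw0);R=np.array([[c,-sn],[sn,c]])
s,im,d=cap('scene');P=world('scene',s,d);L=(P[...,:2]-T)@R
hsv=cv2.cvtColor(im,cv2.COLOR_RGB2HSV)
m=((hsv[...,0]>172)|(hsv[...,0]<6))&(hsv[...,1]>150)&np.isfinite(P[...,2])&(abs(L[...,0]+29)<40)&(L[...,1]<-165)&(L[...,1]>-290)
print(m.sum(),np.c_[L[m],P[m][:,2]].mean(0).round(1),L[m].min(0).round(1),L[m].max(0).round(1),np.percentile(P[m][:,2],[5,50,95]).round(1))
A=np.c_[L[m][:,1],np.ones(m.sum())];k=np.linalg.lstsq(A,P[m][:,2],rcond=None)[0];print('slope along -y',-k[0],'lever angle from slope',np.pi/2-np.arctan(-k[0]))
s=monitor.sense();print(s['force'].round(1),s['time_s'],np.abs(s['dq']).max())
E
python3 - <<'E'
import numpy as np,cv2
z=np.load('pics/last.npz');P=z['P'];im=z['im']
yaw0=np.radians(6.225);T=np.array([544.44,-194.29]);c,sn=np.cos(yaw0),np.sin(yaw0);R=np.array([[c,-sn],[sn,c]])
L=(P[...,:2]-T)@R
# black yaw from -y edge, centre from outer edges
top=abs(P[...,2]-98.5)<5
for n,lo,hi,step in(('black -y edge',-100,45,15),):
    xs=[];ys=[]
    for x in range(lo,hi,step):
        m=top&(abs(L[...,0]-x)<5)&(L[...,1]<-60); xs.append(x); ys.append(np.percentile(L[m][:,1],1))
    print(n,np.round(ys,1),np.degrees(np.polyfit(xs,ys,1)[0]))
E
```

```text
87 [ -27.1 -234.6   64.7] [ -55.4 -263.9] [ -19.7 -189. ] [58.7 67.  71.6]
slope along -y 0.3695424785203782 lever angle from slope 1.216818896535402
[-0.7 -0.5 -0.3] 32.25 0.02081419120719361
black -y edge [-98.4 -98.3 -98.3 -99.3 -99.5 -99.5 -99.5 -99.5 -99.5 -99.5] -0.5872847116827138
```

The lever grip's surface is at z ≈ 65 at about 70 mm from the pivot. That puts the lever at roughly 1.45 rad, at its stop; at 1.1 rad the grip's top would be at about z = 92. The straight-line slope fit reads 1.22 rad, but it uses few pixels and includes edge points. Black is about 10 mm off towards the fence (limit 15) and turned 0.6°. I'm handing in.

```bash
python3 - <<'E'
from h import *
print(order.finish_job())
E
```

```text
the job is handed in; nothing more can be done
None
```

I set the cyan, magenta and yellow cartons down flat on their outlines, pushed the red lever over to its stop, and handed the job in at about 32 s.

**Before clamping:** the three placed cartons lay flat within about 5 mm of their outline centres. Black was also about 5 mm off, as explained under Slip.

**After clamping:** all four tops measured flat, with tilt below about 0.3°. The clamp pushed the layer towards the fence:

| Carton | Distance from its outline's centre (limit 15 mm) |
|---|---|
| Black | about 10 mm, turned about 0.6° |
| Yellow | about 4 mm |
| Cyan | about 8–10 mm |
| Magenta | about 4–5 mm |

**Lever:** two checks disagreed.
- The height of the grip gives about 1.45–1.49 rad, which is at the stop.
- A line fit along a few blurry pixels gave 1.22 rad. I set that aside as edge noise, because a lever short of dead centre would have sprung back.

**Slip:** when releasing cyan I repeated an old offset, so the tool moved 27 mm sideways and nudged the black carton about 5 mm. Cyan itself did not move.

**Other things on the table:** the arm ended clear of everything. I saw no contact with the jars and tools, but I did not re-measure their positions.

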